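# Send the cheese tray past its spring stop

## Robot

A 6-joint arm with a two-finger parallel gripper is mounted at the origin on the work surface. World frame = base frame: x ahead of the robot, y to its left, z up, the work surface at z = 0. Lengths are in m, angles in rad, forces in N, time in s.
With the tool pointing down it reaches from about 0.425 to 1.125 m from the base axis. Payload 14.9 kg.
Tool frame: the origin (TCP) lies midway between the tips of the shut fingers; the grasp point (between the pads) lies 19 mm behind it (tcp_to_grasp is the distance from the TCP to the grasp point, in m); z points along the fingers, y is the line along which they close (so a half turn about z gives the same grasp; the last joint's range is limited). The gripper opens to 91 mm and grips with 3 to 60 N. Pads are 32 mm wide; open, the fingers measure 118 mm over their backs; the gripper's body (76 mm by 178 mm) begins 60 mm behind the grasp point.
Start: joints at [1.112, 0.379, 1.734, -0, 1.028, -0.033], TCP at [0.289, 0.638, 0.214] pointing down, gripper open.
Joint ranges: [-2.77, 2.77], [-0.74, 2.19], [0, 2.66], [-1.06, 4.2], [0.31, 2.87], [-3.08, 3.08]. Speed limits (rad/s): [1.89, 1.89, 2.39, 3.14, 3.14, 3.14].

## Interface

Orientations are given as a unit quaternion [w, x, y, z].
In Python, from plant import observe, snapshot, sign_off, tcp_to_grasp gives the robot as it stands.
- The arm moves only by the shell command python3 -m pendant 'ROWS' [OPENING] [FORCE]. ROWS is JSON, a list of rows, each a list of 2 entries, a list of its own where there are three numbers: the shift along the tool's x, y, z each as a share of 80 cm, from -1 to 1, then the turn, a rotation vector about the tool's x, y, z each as a share of 90 degrees, from -1 to 1. A call has 1 to 8 rows; each row is the pose to reach, as a shift and turn from the pose commanded when the call began, along the tool's axes at that moment; what a row does not reach only later rows make up. A row lasts 1/10 s, in which the tool goes at most 50 mm and 8.59 degrees, less where a joint would pass 70% of its speed; a pose out of reach is approached as far as the arm can. A call with a number of a shift or a turn outside -1 to 1 is refused whole. A call with a gripper value outside its range is refused whole. OPENING is the opening, from 0 (shut) to 1 (fully open), set as the call begins (- or left out, the last holds). The fingers move at their own pace and stop on an object; FORCE is the grip in N (left out, the last holds). Time passes only in rows, so rows that repeat a pose let the fingers close. It gives the time, the measured TCP pose, the force, the opening and the grip force at its end, in the units of the state.
- observe(): the state, without advancing time (a new reading comes with each control period).
- snapshot(name): name is "scene" or "top"; returns a dict with "color" (400x640x3 uint8, red, green, blue), "intrinsics" (3x3 intrinsics, pixels), "k1" (the pictures are not rectified: a ray, as slopes to the right and down, at radius r is drawn at 1 + k1 r^2 times it, then the intrinsics apply), "R" (3x3) and "t" (3): a world point X has camera coordinates R X + t. Camera axes: x right, y down, z forward; pixel columns grow to the right and rows downward; lengths in m; the calibration is good to about 2 mm. A picture is of the moment at which its call begins. There is no depth.
- sign_off(): hands the job in; it is judged then, once.
The state is a dict: "time_s": time; "joints": joint angles; "joint_velocities": joint speeds; "joint_efforts": joint torques, N m; "ee_pos": TCP position; "tool_rot": TCP orientation; "force": force on the tool from outside, world axes, zero at the start; "moment": the same for the moment, N m; "width": finger opening in m; "gripper_force": force on a finger pad.
Only numpy, scipy, OpenCV 4.12 (cv2) and the standard library are available. Lean on these libraries where they do the work, as an engineer would, in place of code of your own. Each camera call takes 0.05 s, during which the arm holds its last target. There are 200 camera calls.

## Task

Using only the fingertips, press the long red spring bar beside the runway down so that its yellow tooth drops out of the way, and keep it pressed while you push the blue tab of the white cheese tray forward, until the tab has passed the tooth. Push the tray fully home at the far end and let the bar spring up behind the tab. Do not touch or lift the cheese on the tray, and leave everything else on the counter where it is.

Things in the scene. Friction and masses are not known exactly. Their poses are not given: they have to be found in the camera images.
- runway: Fixed steel runway 380 mm long (its x), 130 mm wide (y), bed 20 mm high; origin at the centre of its underside, on the counter. Its x axis is the feed direction (forward), z up; place and yaw differ each time. Right (-y): blue housing of the red spring bar. Left (y 66 to 166 mm): ledge 12 mm high with tub and soft cheese. Blue end stop, top 54 mm up, at x 168 to 180 mm.
- tray (a joint): How far the white tray has slid forward, in m: 0 fully back, 0.105 fully home; starts at 0 to 0.035. Slides stiffly (about 2.5 N), stays where left, cannot be lifted off. With the tooth up, the tab runs against it at 0.063 and goes no further. From 0.087 on the tab's back is past the tooth, which can then spring up behind it.
- stop (a joint): How far the red spring bar is pressed down, in m: 0 up (rest), 0.014 bottomed. Its spring takes about 3 N to start and 9 N to bottom, and raises it again when let go. From 0.008 down the yellow tooth clears the tab's underside.
- bar_top (a point): Middle of the flat top of the red spring bar. The bar is 185 mm long along the runway's x (x -135 to +50 mm in the runway's frame), 36 mm wide (centred on y = -115 mm), top 40 mm above the counter at rest; it goes straight down when pressed anywhere along its length, and a fingertip can slide along it.
- tooth_top (a point): Centre of the top of the yellow tooth, part of the red bar: 12 mm along x by 18 mm along y (runway frame x 0 to 12 mm, y -88 to -70 mm), top 50 mm above the counter at rest, 10 mm higher than the bar's top.
- tab_back (a point): Centre of the back (runway -x) face of the tray's blue tab, 60 mm above the counter, above the red bar's centre line. The tab is an upright plate 12 mm thick along x, reaching from the tray's right side across the red bar (runway y -57 to -135 mm), 42 to 78 mm above the counter. It lies at runway x = -75 mm + joint tray. Behind it the space above the bar is open.
- tray_floor (a point): Centre of the white tray's floor, top face, 31 mm above the counter. Tray 200 mm long, 116 mm wide, rim 13 mm higher than the floor. The tray body's right rim lies at runway y = -58 mm.
- cheese: Yellow block of cheese 100 x 62 x 46 mm lying loose on the tray; origin at the centre of its underside, top 77 mm above the counter. It rides along; not to be touched.
- soft_round: Bystander: ivory round soft cheese, 72 mm across, 28 mm high, on the runway's left ledge; origin at the centre of its underside.
- tub: Bystander: small pot with pale body and yellow lid, 60 mm across, 55 mm high, on the runway's left ledge; origin at the centre of its underside.
- jar: Bystander: jar with brownish body and green lid, 70 mm across, 100 mm high, on the left of the counter; origin at the centre of its underside.
- cup: Bystander: white cup, 72 mm across, 75 mm high, on the left of the counter; origin at the centre of its underside.
- wedge: Bystander: cheese block 110 x 60 x 50 mm on the right of the counter; origin at the centre of its underside.
- cream_pot: Bystander: pale pot with blue lid, 66 mm across, 70 mm high, on the right of the counter; origin at the centre of its underside.
- spatula: Bystander: spatula lying on the right of the counter, handle towards its -x; origin on its underside.

How it is judged:
By the outcome, as a careful person would: the job done as asked, in the order asked, and still so for the second after the job is handed in, with the robot touching nothing.
It also fails if it takes over 35 s, if anything falls off the work surface, if the arm or the gripper's body presses on something with over 40 N, if the wrist force passes 120 N, or if a joint passes its speed limit or range.

## Working session

There is one attempt and no reset: what is moved stays moved. The work goes in short steps, Python scripts to look and compute and a shell command to move; the robot and the scene stay as the last step left them, time stands still between calls to the robot, and variables do not carry over. Pictures are saved under pics/ and viewed, at most 10 in all, crops included, and the job is handed in when it is done.

```bash
mkdir -p pics; ls
python3 - <<'E'
from plant import observe,snapshot,tcp_to_grasp
import cv2
for n in("scene","top"):
    s=snapshot(n);cv2.imwrite(f"pics/{n}0.png",s["color"][:,:,::-1]);print(n,s["intrinsics"],s["k1"],s["R"],s["t"])
o=observe();print(o["ee_pos"],o["tool_rot"],o["force"],o["time_s"],o["width"])
E
```

```text
pics
scene [[411.54135179   0.         323.81439489]
 [  0.         411.54135179 196.7786147 ]
 [  0.           0.           1.        ]] 0.01593579233704463 [[-0.42113867  0.90695718  0.00842005]
 [ 0.77191266  0.36327525 -0.52171059]
 [-0.47622796 -0.21321296 -0.85308098]] [ 0.15735818 -0.37245491  1.57532403]
top [[415.84468709   0.         318.64248732]
 [  0.         415.84468709 202.9124198 ]
 [  0.           0.           1.        ]] -0.06564420946717743 [[-0.00315712 -0.99998777  0.00380811]
 [-0.99079576  0.0026127  -0.1353401 ]
 [ 0.1353285  -0.00420034 -0.99079188]] [0.08684194 0.53935233 1.33430987]
[0.2889574  0.63718332 0.21334942] [-1.15562548e-04  2.11276350e-01  9.77426246e-01 -4.74654022e-04] [ 0.44755868 -0.42808028  0.11376039] 0.1 0.09084031588272884
```

View pics/scene0.png

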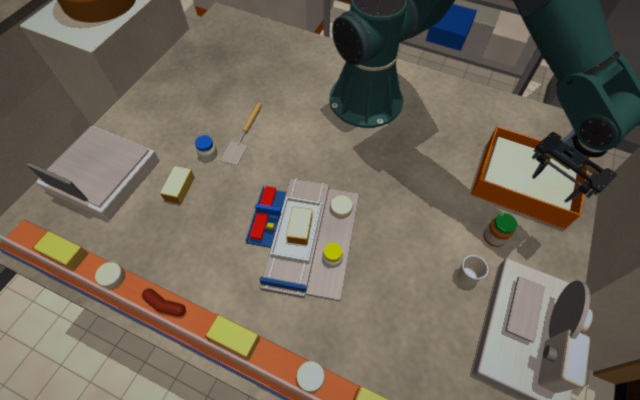

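View pics/top0.png

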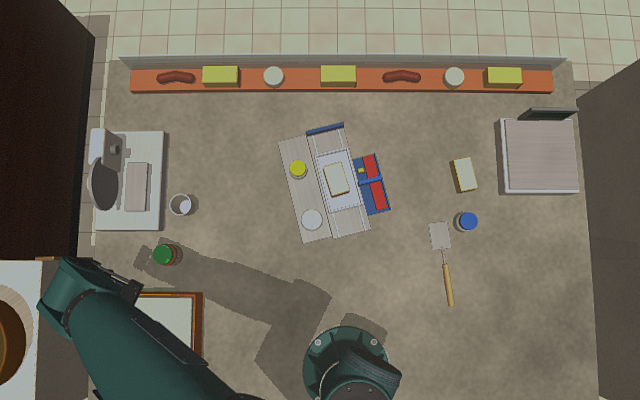

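The scene view shows the runway with the tab at about (268,208), between two red pieces of bar. In the top view the end stop is at (325,128), the tab at (370,182) and the red pieces at (371,167) and (378,196). Next I'll measure the bar, tooth, tab and stop.

```bash
cat > h.py <<'E'
import cv2,numpy as np
from plant import snapshot,observe
def rays(s,uv):
    K=s["intrinsics"];d=(np.asarray(uv,float).reshape(-1,2)-K[:2,2])/K[0,0]
    u=d.copy()
    for _ in range(8): u=d/(1+s["k1"]*(u**2).sum(1,keepdims=True))
    D=np.c_[u,np.ones(len(u))]@s["R"]; return -s["R"].T@s["t"],D
def onplane(s,uv,z):
    C,D=rays(s,uv); return C+D*((z-C[2])/D[:,2:3])
def masks(s):
    h=cv2.cvtColor(s["color"],cv2.COLOR_RGB2HSV);H,S,V=[h[...,i].astype(int) for i in range(3)]
    return {"red":((H<5)|(H>174))&(S>190)&(V>90),"blue":(H>100)&(H<125)&(S>130)&(V>50),"yel":(H>24)&(H<33)&(S>190)&(V>100)}
def rect(p): return cv2.boxPoints(cv2.minAreaRect(p.astype(np.float32)))
E
python3 - <<'E'
from h import *
for n,(x0,x1,y0,y1) in {"top":(300,400,115,225),"scene":(235,320,175,300)}.items():
    s=snapshot(n);m=masks(s)
    for c,z in(("red",.04),("yel",.05),("blue",.04)):
        a=np.zeros((400,640),np.uint8);a[y0:y1,x0:x1]=m[c][y0:y1,x0:x1]
        k,l,st,ce=cv2.connectedComponentsWithStats(a)
        for i in range(1,k):
            if st[i,4]<8: continue
            v,u=np.nonzero(l==i);P=onplane(s,np.c_[u,v],z)[:,:2];r=rect(P)
            print(n,c,st[i,4],ce[i].round(1),"corners",r.round(3).tolist(),"len",np.linalg.norm(r[0]-r[1]).round(3),np.linalg.norm(r[1]-r[2]).round(3),"mean",P.mean(0).round(4))
        if c=="red":
            v,u=np.nonzero(a);r=rect(onplane(s,np.c_[u,v],z)[:,:2]);print(n,"ALLRED",r.round(4).tolist(),np.linalg.norm(r-np.roll(r,1,0),axis=1).round(4),r.mean(0))
    cr=s["color"][y0:y1,x0:x1,::-1]; cv2.imwrite(f"pics/{n}c.png",cv2.resize(cr,None,fx=4.7,fy=4.7,interpolation=cv2.INTER_NEAREST))
E
```

```text
top ALLRED [[0.5181000232696533, -0.10570000112056732], [0.5260999798774719, -0.13750000298023224], [0.6996999979019165, -0.09399999678134918], [0.6917999982833862, -0.062199998646974564]] [0.179  0.0328 0.179  0.0328] [ 0.6089272  -0.09987335]
top yel 10 [301.9 163.3] corners [[0.6610000133514404, 0.13300000131130219], [0.6660000085830688, 0.12999999523162842], [0.6790000200271606, 0.1459999978542328], [0.6740000247955322, 0.15000000596046448]] len 0.006 0.021 mean [0.6702 0.1403]
top blue 27 [333.8 124.9] corners [[0.7940000295639038, 0.0689999982714653], [0.8090000152587891, 0.0010000000474974513], [0.8149999976158142, 0.003000000026077032], [0.800000011920929, 0.07000000029802322]] len 0.069 0.006 mean [0.8053 0.0332]
top blue 16 [315.4 129.5] corners [[0.7820000052452087, 0.10999999940395355], [0.7910000085830688, 0.07599999755620956], [0.7960000038146973, 0.07699999958276749], [0.7870000004768372, 0.11100000143051147]] len 0.035 0.005 mean [0.7893 0.0955]
top blue 42 [358.1 163.6] corners [[0.6460000276565552, -0.039000000804662704], [0.652999997138977, -0.06700000166893005], [
[... 1414 characters left out ...]
202, -0.0430000014603138], [0.6499999761581421, -0.05999999865889549], [0.6589999794960022, -0.054999999701976776], [0.6520000100135803, -0.039000000804662704]] len 0.018 0.01 mean [ 0.6512 -0.0497]
scene blue 675 [269.1 218.8] corners [[0.5210000276565552, -0.06599999964237213], [0.5419999957084656, -0.1459999978542328], [0.7279999852180481, -0.09799999743700027], [0.7080000042915344, -0.01899999938905239]] len 0.082 0.192 mean [ 0.6265 -0.0668]
scene blue 264 [282.3 283.9] corners [[0.7699999809265137, 0.12600000202655792], [0.8009999990463257, 0.0010000000474974513], [0.8169999718666077, 0.004999999888241291], [0.7860000133514404, 0.12999999523162842]] len 0.129 0.017 mean [0.793  0.0666]
```

View pics/topc.png

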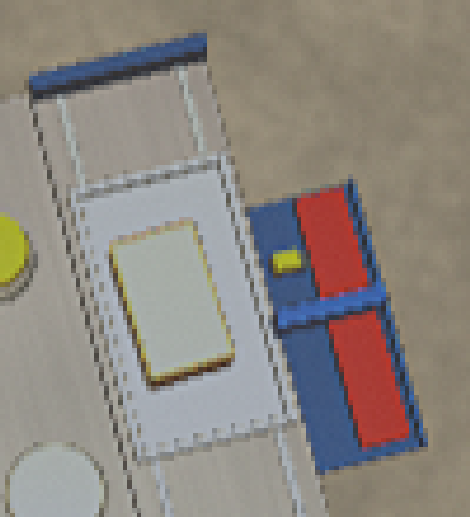

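View pics/scenec.png

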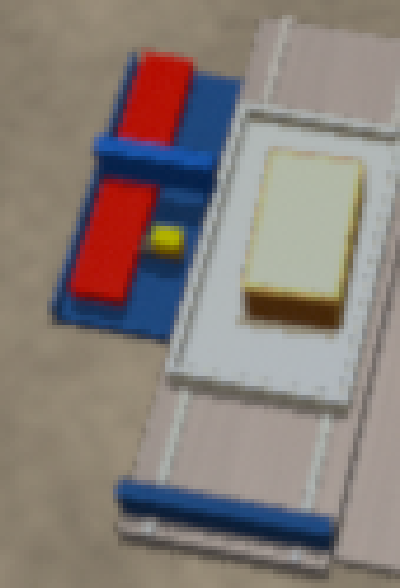

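The bar's centre comes out at about (0.612, -0.0975) and the yaw at about 14°. The top and scene views agree to within a few mm, and the bar measures 179–184 x 33–37 mm. The tab's centre is near bar centre +3 mm along x, so the tray is at about 0.033. Next I'll shut the gripper, travel over at height and turn.

```bash
python3 -m pendant '[[[-0.356,-0.348,0],[0,0,0]],[[-0.356,-0.348,0],[0,0,0]],[[-0.356,-0.348,0],[0,0,0]],[[-0.356,-0.348,0],[0,0,0]],[[-0.356,-0.348,0],[0,0,0]],[[-0.356,-0.348,0],[0,0,0]],[[-0.356,-0.348,0],[0,0,0]],[[-0.356,-0.348,0],[0,0,0]]]' 0 20
python3 -m pendant '[[[-0.356,-0.348,0],[0,0,0]],[[-0.356,-0.348,0],[0,0,0]],[[-0.356,-0.348,0],[0,0,0]],[[-0.356,-0.348,0],[0,0,0]],[[-0.356,-0.348,0],[0,0,0]],[[-0.356,-0.348,0],[0,0,0]],[[-0.356,-0.348,0],[0,0,0]],[[-0.356,-0.348,0],[0,0,0]]]'
python3 -m pendant '[[[0,0,0],[0,0,-0.427]],[[0,0,0],[0,0,-0.427]],[[0,0,0],[0,0,-0.427]],[[0,0,0],[0,0,-0.427]],[[0,0,0],[0,0,-0.427]],[[0,0,0],[0,0,-0.427]]]'
python3 -c "
from plant import observe;o=observe();print(o['joints'],o['ee_pos'],o['tool_rot'])"
```

```text
time_s: 1.0
ee_pos: [0.4338, 0.2644, 0.2141]
tool_rot: [0.0, 0.211, 0.977, 0.0]
force: [0.3, -0.2, 0.5]
width: 0.0305
gripper_force: 0.0
time_s: 1.8
ee_pos: [0.5782, -0.1071, 0.214]
tool_rot: [0.0, 0.211, 0.977, 0.0]
force: [0.6, 0.3, 0.1]
width: 0.0003
gripper_force: 0.0
time_s: 2.4
ee_pos: [0.5778, -0.1048, 0.2139]
tool_rot: [-0.0, -0.123, 0.992, 0.0]
force: [-0.1, 0.1, 0.9]
width: 0.0002
gripper_force: 0.0
[-2.19187507e-01  2.03945204e-01  1.96621432e+00  2.66683645e-06
  9.71575408e-01 -2.03588788e+00] [ 0.57782733 -0.10484881  0.21386886] [-6.66477494e-05 -1.22641728e-01  9.92451007e-01  2.49051211e-05]
```

```bash
python3 -m pendant '[[[0,0,0.169],[0,0,0]],[[0,0,0.169],[0,0,0]],[[0,0,0.169],[0,0,0]],[[0,0,0.169],[0,0,0]],[[0,0,0.169],[0,0,0]]]'
python3 - <<'E'
from h import *
s=snapshot("scene");t=snapshot("top")
a=cv2.resize(s["color"][150:260,215:345,::-1],None,fx=4.5,fy=4.5);b=cv2.resize(t["color"][130:240,310:370+40,::-1],None,fx=3,fy=4.5)
b=cv2.resize(t["color"][130:240,330:400,::-1],None,fx=3,fy=4.5)
cv2.imwrite("pics/c1.png",np.hstack([a,b]))
E
```

```text
time_s: 2.9
ee_pos: [0.5781, -0.1049, 0.0793]
tool_rot: [-0.0, -0.121, 0.993, 0.0]
force: [-0.1, -0.6, 0.3]
width: 0.0004
gripper_force: 0.0
```

View pics/c1.png

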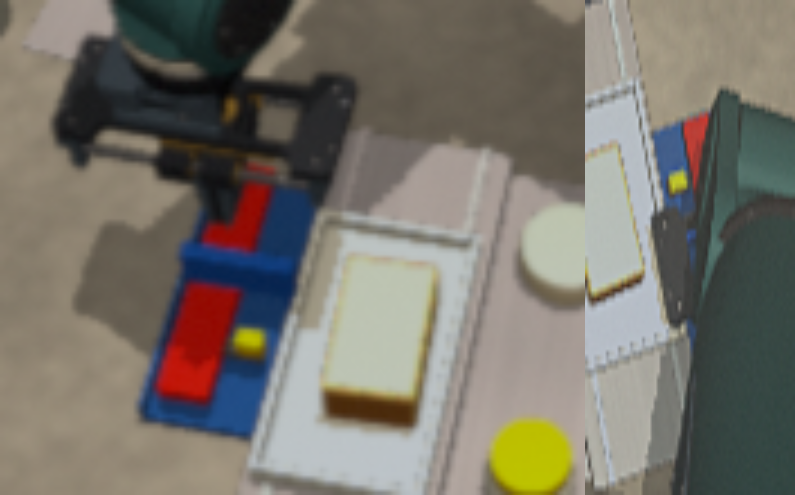

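The fingertips (crop 222,215) are over the rear part of the bar, about 20 mm behind the blue tab (crop 240,262). The tooth is at (248,342). Next I'll press down.

```bash
python3 -m pendant '[[[0,0,0.02],[0,0,0]],[[0,0,0.04],[0,0,0]],[[0,0,0.048],[0,0,0]],[[0,0,0.053],[0,0,0]],[[0,0,0.058],[0,0,0]],[[0,0,0.063],[0,0,0]],[[0,0,0.063],[0,0,0]],[[0,0,0.063],[0,0,0]]]'
python3 - <<'E'
from h import *
s=snapshot("scene")
cv2.imwrite("pics/c2.png",cv2.resize(s["color"][165:265,225:325,::-1],None,fx=5.5,fy=5.5,interpolation=cv2.INTER_CUBIC))
m=masks(s)["yel"];a=np.zeros_like(m);a[215:235,262:280]=m[215:235,262:280];v,u=np.nonzero(a);print(u.mean(),v.mean(),len(u))
E
```

```text
time_s: 3.8
ee_pos: [0.5775, -0.1048, 0.0284]
tool_rot: [-0.001, -0.122, 0.993, 0.0]
force: [-4.5, 0.5, 8.1]
width: 0.0003
gripper_force: 4.0
270.44 227.16 25
```

View pics/c2.png

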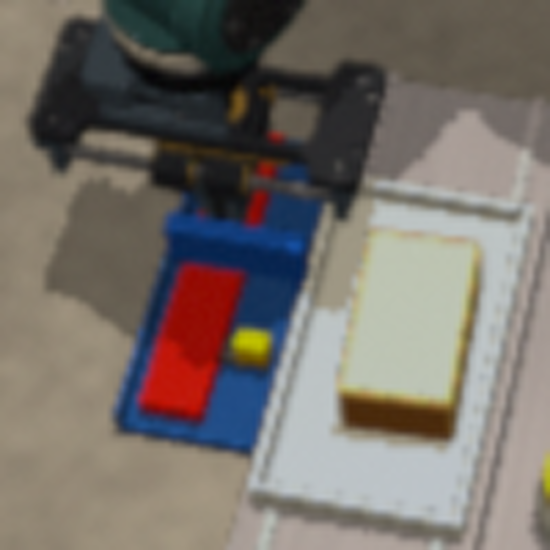

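The bar is pressed about 11.6 mm with 8.1 N, which matches the spring. The tooth (crop 250,348) has dropped 1.7 px and the tab (235,235) hasn't moved. I'll push forward while holding it down.

```bash
python3 -m pendant '[[[-0.007,0,0],[0,0,0]],[[-0.014,0,0],[0,0,0]],[[-0.021,0,0],[0,0,0]],[[-0.028,0,0],[0,0,0]],[[-0.035,0,0],[0,0,0]],[[-0.042,0,0],[0,0,0]],[[-0.049,0,0],[0,0,0]],[[-0.056,0,0],[0,0,0]]]'
python3 - <<'E'
from h import *
s=snapshot("scene")
cv2.imwrite("pics/c3.png",cv2.resize(s["color"][175:300,225:350,::-1],None,fx=4.5,fy=4.5,interpolation=cv2.INTER_CUBIC))
E
```

```text
time_s: 4.65
ee_pos: [0.6208, -0.0941, 0.0285]
tool_rot: [-0.001, -0.122, 0.993, 0.0]
force: [-7.6, -1.9, 10.5]
width: 0.0007
gripper_force: 5.4
```

View pics/c3.png

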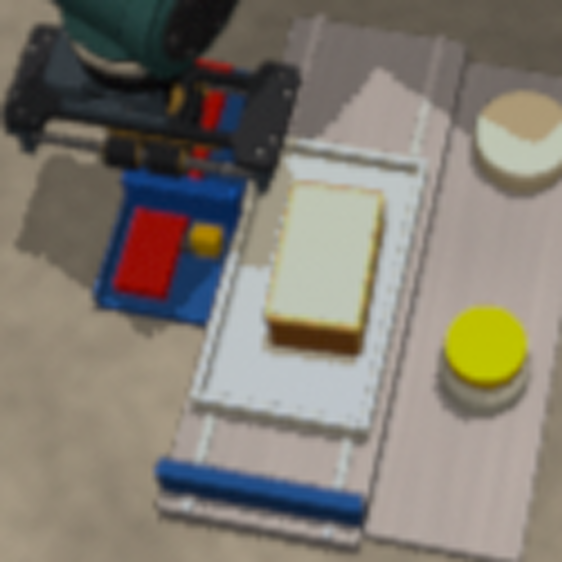

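The tab (crop 185,195) is just behind the still-lowered tooth (205,238), and the cheese is riding along. I'll keep going.

```bash
python3 -m pendant '[[[-0.007,0,0],[0,0,0]],[[-0.014,0,0],[0,0,0]],[[-0.021,0,0],[0,0,0]],[[-0.028,0,0],[0,0,0]],[[-0.035,0,0],[0,0,0]],[[-0.042,0,0],[0,0,0]],[[-0.048,0,0],[0,0,0]],[[-0.048,0,0],[0,0,0]]]'
python3 - <<'E'
from h import *
s=snapshot("scene")
cv2.imwrite("pics/c4.png",cv2.resize(s["color"][175:300,225:350,::-1],None,fx=4.5,fy=4.5,interpolation=cv2.INTER_CUBIC))
E
```

```text
time_s: 5.5
ee_pos: [0.6588, -0.0846, 0.0286]
tool_rot: [-0.0, -0.122, 0.993, 0.0]
force: [-3.2, 0.4, 7.5]
width: 0.0005
gripper_force: 3.9
```

View pics/c4.png

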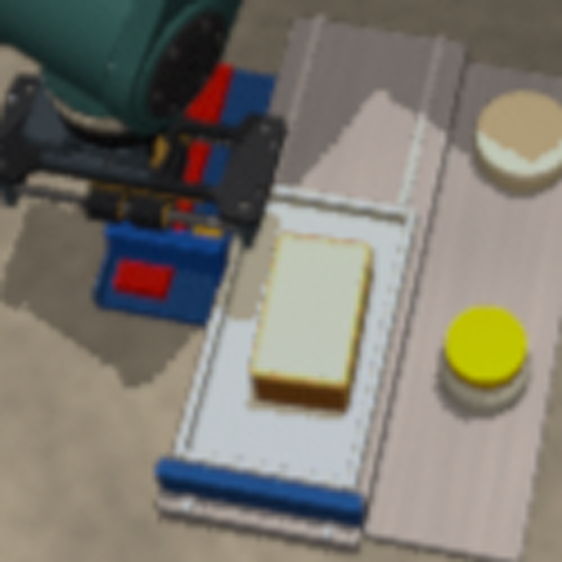

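The tab is past the tooth, which now shows yellow behind it at (208,230). The tray front is almost at the stop. I'll push a little more until the force rises.

```bash
python3 -m pendant '[[[-0.004,0,0],[0,0,0]],[[-0.006,0,0],[0,0,0]],[[-0.006,0,0],[0,0,0]]]';python3 -m pendant '[[[-0.002,0,0],[0,0,0]],[[-0.004,0,0],[0,0,0]],[[-0.004,0,0],[0,0,0]]]'
```

```text
time_s: 5.85
ee_pos: [0.6629, -0.0836, 0.0285]
tool_rot: [-0.001, -0.122, 0.993, 0.0]
force: [-6.0, -0.0, 7.3]
width: 0.0
gripper_force: 4.4
time_s: 6.15
ee_pos: [0.663, -0.0835, 0.0284]
tool_rot: [-0.004, -0.122, 0.992, 0.0]
force: [-29.0, -9.5, 27.4]
width: 0.0003
gripper_force: 19.1
```

The force jumped to 30 N with no movement, so the tray is home. I'll back off slightly and then lift straight up.

```bash
python3 -m pendant '[[[0.004,0,0],[0,0,0]],[[0.01,0,0],[0,0,0]],[[0.01,0,-0.006],[0,0,0]],[[0.01,0,-0.014],[0,0,0]],[[0.01,0,-0.03],[0,0,0]],[[0.01,0,-0.07],[0,0,0]],[[0.01,0,-0.12],[0,0,0]],[[0.01,0,-0.17],[0,0,0]]]';python3 -m pendant '[[[0.15,0,-0.1],[0,0,0]],[[0.15,0,-0.1],[0,0,0]],[[0.15,0,-0.1],[0,0,0]],[[0.15,0,-0.1],[0,0,0]],[[0.15,0,-0.1],[0,0,0]],[[0.15,0,-0.1],[0,0,0]]]'
python3 - <<'E'
from h import *
s=snapshot("scene")
cv2.imwrite("pics/c5.png",cv2.resize(s["color"][175:300,225:350,::-1],None,fx=4.5,fy=4.5,interpolation=cv2.INTER_CUBIC))
m=masks(s)["yel"];a=np.zeros_like(m);a[215:235,262:280]=m[215:235,262:280];v,u=np.nonzero(a);print(u.mean(),v.mean(),len(u))
E
```

```text
time_s: 6.95
ee_pos: [0.658, -0.0845, 0.1659]
tool_rot: [-0.001, -0.122, 0.993, 0.0]
force: [0.7, -0.3, 0.1]
width: 0.0001
gripper_force: 0.0
time_s: 7.55
ee_pos: [0.5425, -0.1136, 0.244]
tool_rot: [-0.0, -0.122, 0.993, 0.0]
force: [-0.3, -0.2, 0.1]
width: 0.0004
gripper_force: 0.0
270.0 225.38095238095238 21
```

View pics/c5.png

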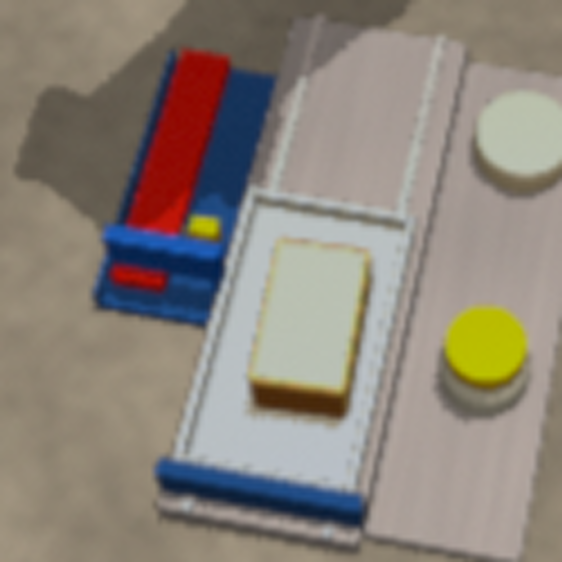

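The tooth is back at its original pixel position (270.0, 225.4), so it is fully up behind the tab. The tray touches the stop, and the cheese, tub and soft round haven't moved. I'll hand it in.

```bash
python3 -c "
from plant import sign_off;print(sign_off())"
```

```text
the job is handed in; nothing more can be done
None
```

The tray is fully home against the end stop, the red bar has sprung up with its tooth behind the tab, the cheese was not touched, and the job was handed in at about 7.6 s.

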